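# Shut and bolt the finds box

### The arm

A 7-joint arm with a two-finger parallel gripper is mounted at the origin on a cart in front of the work surface, level with it; the furniture and walls round the work are solid. World frame = base frame: x ahead of the robot, y to its left, z up, the work surface at z = 0. Lengths are in m, angles in rad, forces in N, time in s.
With the tool pointing down it reaches from about 0.4 to 0.85 m from the base axis. Payload 10.4 kg.
Tool frame: the origin (TCP) lies at the centre of the arm's flange, where the gripper is bolted on; the fingertips stand 182 mm ahead of it and the grasp point (between the pads) lies r.grasp_offset ahead of it (r.grasp_offset is the distance from the TCP to the grasp point, in m); z points along the fingers, y is the line along which they close (so a half turn about z gives the same grasp; the last joint's range is limited). The gripper opens to 87 mm and grips with 3 to 60 N. Pads are 19 mm wide; open, the fingers measure 117 mm over their backs; the gripper's body (75 mm by 190 mm) begins 51 mm behind the grasp point.
Start: joints at [1.14, 0.332, -0.065, 1.46, 0.022, 1.35, -0.088], TCP at [0.248, -0.574, 0.405] pointing down, gripper open.
Joint ranges: [-2.6, 2.6], [-0.5, 2.12], [-1.47, 1.34], [0.16, 2.42], [-1.27, 4.41], [0.06, 2.06], [-2.6, 2.6]. Speed limits (rad/s): [2.22, 2.22, 2.79, 2.79, 3.14, 3.14, 3.14].

### API

Orientations are given as a unit quaternion [x, y, z, w].
In Python, from bench import status, vision, job, spotter, r gives the robot as it stands. The module is installed in compiled form; this text tells all that it offers.
- The arm moves only by the tool play_rows, never from a script. Its argument "series" is a list of rows, each a list of 6 numbers: the shift along the tool's x, y, z each as a share of 150 mm, from -1 to 1, then the turn, a rotation vector about the tool's x, y, z each as a share of 30 degrees, from -1 to 1. In form: [[x, y, z, ax, ay, az], ...]. A call has 1 to 5 rows; each row is the pose to reach, as a shift and turn from the pose commanded when the call began, along the tool's axes at that moment; what a row does not reach only later rows make up. A row lasts 1/10 s, in which the tool goes at most 50 mm and 8.59 degrees, less where a joint would pass 70% of its speed; a pose out of reach is approached as far as the arm can. A call with a number of a shift or a turn outside -1 to 1 is refused whole. A call with a gripper value outside its range is refused whole. "fingers" is the opening, from -1 (shut) to 1 (fully open), set as the call begins (left out, the last holds). The fingers move at their own pace and stop on an object; "squeeze" is the grip in N (left out, the last holds). Time passes only in rows, so rows that repeat a pose let the fingers close. It gives the time, the measured TCP pose, the force, the opening and the grip force at its end, in the units of the state.
- status.read_state(): the state, without advancing time (a new reading comes with each control period).
- vision.camera(name): name is "scene" or "top" or "wrist"; returns the picture (384x512x3 uint8, blue, green, red); there is no depth.
- vision.calibration(name): a dict with "fx", "fy", "cx", "cy" (pixels), "rvec" (rotation vector, rad) and "tvec" (3), from world to camera coordinates, as OpenCV has them; the wrist camera has in their place "T_tool_cam" (4x4, takes a point from camera to tool coordinates, whose origin is the TCP and whose axes are the flange's). Camera axes: x right, y down, z forward; pixel columns grow to the right and rows downward; lengths in m; the calibration is good to about 2 mm. A picture is of the moment at which its call begins: read the wrist's pose just before it. calibration takes no time and is no camera call.
- job.close_job(): hands the job in; it is judged then, once.
Trained networks look in the newest picture that a camera, given by its name, has taken for a name from the list of things; names that differ only in an ending like _2 or _b are one class to them, and where a whole thing is asked for, a point or a joint stands for the part that bears it (a point fixed in the world has none). Each returns a list of dicts, best first, with "conf" (0 to 1); they miss things now and then, are a little off and sometimes report something else, mostly with a low value. They report only what shows in the picture. A call takes as long as a camera call.
- spotter.boxes_of(camera, name): "point" ([x, y, z] in m, in world coordinates, good to about 4 mm: the middle of the surface that is visible of it).
- spotter.regions_of(camera, name): "pixels" (384x512 bool, what is visible of it).
The state is a dict: "time": time; "joint_positions": joint angles; "joint_vel": joint speeds; "joint_torque": joint torques, N m; "ee_pos": TCP position; "eef_rot": TCP orientation; "ft_force": force on the tool from outside, world axes, zero at the start; "torque": the same for the moment, N m; "width": finger opening in m; "grip_force": force on a finger pad.
Only numpy, scipy, OpenCV 4.12 (cv2) and the standard library are available. Lean on these libraries where they do the work, as an engineer would, in place of code of your own. Each camera call takes 0.05 s, during which the arm holds its last target. There are 200 camera calls.

### The job

Two alike hinged steel boxes stand open on the desk: with closed fingers, push the lid of the one that holds the sherds fully shut, then push the knob of the slide bolt on that lid to the left until the bolt is fully home in its keeper. Only push, do not pinch the knob, and do not lift a box or shove it out of its place; leave the empty box open and unbolted, and leave the sherds and everything else where it is.

Things in the scene. Friction and masses are not known exactly. Their poses are not given: they have to be found in the camera images.
- full_box: the box with the two sherds in it: loose grey steel box (both alike), 125 (x) x 130 (y) x 50 mm high without lid, walls 4 mm, white-lined floor 9 mm, about 0.8 kg. Origin: centre of underside; x points from its front to its hinge side (away from the robot, yaw within 0.45 rad), y left, z up. A steel keeper stands outside the +y wall, to y = 80, z = 69 mm
- full_lid (a joint): lid of the box with the two sherds in it, hinged along the rear top rim: 0 = shut, grows as it opens, 1.57 = upright. Friction (0.09 N m) holds it at any angle: it does not fall, push it all the way. Plate 129 mm from hinge to front edge, 134 wide, 5 thick; top face 55 mm above the desk when shut
- full_bolt (a joint): slide bolt on the lid of the box with the two sherds in it: 0 = drawn back, 0.022 m = home in the keeper; slides to the lid's left edge (box +y) against about 1.2 N of friction, stays where it is left
- full_knob (a point): top centre of that bolt's upright round knob, 12 mm in diameter, 26 mm high above the lid's top face; moves with lid and bolt. Lid shut and bolt back: at box x 2.5, y -16, z 81 mm. To its left bolt guides 11 mm high begin at box y = 13 mm; to its right the lid carries only a 2 mm plate
- full_hinge (a point): middle of that lid's hinge axis (underside of the lid plate), at x 62.5, y 0, z 50 mm of the box
- full_lid_edge (a point): middle of that lid's free front edge, on the outer (top) face, 129 mm from the hinge axis; the outer face is bare from the bolt (60 mm from the hinge axis) to this edge
- empty_box: the box with nothing in it: loose grey steel box (both alike), 125 (x) x 130 (y) x 50 mm high without lid, walls 4 mm, white-lined floor 9 mm, about 0.8 kg. Origin: centre of underside; x points from its front to its hinge side (away from the robot, yaw within 0.45 rad), y left, z up. A steel keeper stands outside the +y wall, to y = 80, z = 69 mm
- empty_lid (a joint): lid of the box with nothing in it, hinged along the rear top rim: 0 = shut, grows as it opens, 1.57 = upright. Friction (0.09 N m) holds it at any angle: it does not fall, push it all the way. Plate 129 mm from hinge to front edge, 134 wide, 5 thick; top face 55 mm above the desk when shut
- empty_bolt (a joint): slide bolt on the lid of the box with nothing in it: 0 = drawn back, 0.022 m = home in the keeper; slides to the lid's left edge (box +y) against about 1.2 N of friction, stays where it is left
- empty_knob (a point): top centre of that bolt's upright round knob, 12 mm in diameter, 26 mm high above the lid's top face; moves with lid and bolt. Lid shut and bolt back: at box x 2.5, y -16, z 81 mm. To its left bolt guides 11 mm high begin at box y = 13 mm; to its right the lid carries only a 2 mm plate
- empty_hinge (a point): middle of that lid's hinge axis (underside of the lid plate), at x 62.5, y 0, z 50 mm of the box
- empty_lid_edge (a point): middle of that lid's free front edge, on the outer (top) face, 129 mm from the hinge axis; the outer face is bare from the bolt (60 mm from the hinge axis) to this edge
- sherd_a: brown pottery sherd 40x51x6 mm, lying loose in the box to be shut; origin: centre of its underside
- sherd_b: brown pottery sherd 36x42x8 mm, lying loose in the same box; origin: centre of its underside
- pen_red: loose red and white ball pen, 138 mm long (its y) and 11 mm thick, on the desk between the boxes; origin: centre of its underside; to be left alone
- loupe: loose folding pocket loupe 26x42x15 mm on the desk in front; origin: centre of its underside; to be left alone
- brush: loose flat brush 180 mm long (its y), 24 mm wide, 15 mm high, on the desk at the right; origin: centre of its underside; to be left alone

How it is judged:
By the outcome, as a careful person would: the job done as asked, in the order asked, and still so for the second after the job is handed in, with the robot touching nothing.
It also fails if it takes over 48 s, if anything falls off the work surface, if the arm or the gripper's body presses on something with over 40 N, if the wrist force passes 120 N, or if a joint passes its speed limit or range.

## Working session

There is one attempt and no reset: what is moved stays moved. The work goes in short steps, Python scripts to look and compute and a tool call to move; the robot and the scene stay as the last step left them, time stands still between calls to the robot, and variables do not carry over. Pictures are saved under pics/ and viewed, at most 10 in all, crops included, and the job is handed in when it is done.

Besides the shell and the picture viewer there is one more tool, called after "Emit:" as a command line: name --pt "numbers of a row" for each row, then --argument value for the rest. play_rows: Moves the arm, as the interface text tells. Shift numbers are shares of 150 mm and turn numbers shares of 30 degrees, none past 1 either way. Its arguments: {"type":"object","properties":{"series":{"type":"array","items":{"type":"array","items":{"type":"number"}}},"fingers":{"type":"number"},"squeeze":{"type":"number"}},"required":["series"]}

```bash
mkdir -p pics; cat > h.py <<'E'
import numpy as np, cv2
from scipy.spatial.transform import Rotation as R
from bench import status, vision, job, spotter, r
def proj(cam,P):
    c=vision.calibration(cam);K=np.array([[c['fx'],0,c['cx']],[0,c['fy'],c['cy']],[0,0,1.]])
    return cv2.projectPoints(np.array(P,float).reshape(-1,3),np.array(c['rvec'],float),np.array(c['tvec'],float),K,None)[0].reshape(-1,2)
def plane(cam,uv,z):
    c=vision.calibration(cam);Rm=cv2.Rodrigues(np.array(c['rvec'],float))[0];C=-Rm.T@np.array(c['tvec'],float).ravel()
    d=Rm.T@np.array([(uv[0]-c['cx'])/c['fx'],(uv[1]-c['cy'])/c['fy'],1]);return C+d*(z-C[2])/d[2]
E
python3 - <<'E'
from h import *
s=status.read_state();print(s['time'],s['ee_pos'],s['eef_rot'],s['width'],r.grasp_offset)
a=vision.camera('scene');b=vision.camera('top')
cv2.imwrite('pics/a.png',a);cv2.imwrite('pics/b.png',b)
for cam in('scene','top'):
  for n in['full_box','empty_box','sherd_a','full_knob','empty_knob','full_hinge','full_lid_edge','empty_lid_edge','full_lid','pen_red','loupe','brush']:
    print(cam,n,[(round(d['conf'],2),np.round(d['point'],3).tolist()) for d in spotter.boxes_of(cam,n)][:4])
E
```

```text
0.0 [ 0.24779877 -0.57361564  0.40397726] [ 9.79285855e-01  2.02481363e-01 -1.85292336e-04 -6.91328569e-04] 0.08705792314844758 0.1635
scene full_box [(0.71, [0.492, -0.22, 0.044])]
scene empty_box [(0.76, [0.476, 0.22, 0.035])]
scene sherd_a [(0.57, [0.493, 0.213, 0.123]), (0.43, [0.442, -0.246, 0.014])]
scene full_knob []
scene empty_knob [(0.58, [0.468, -0.481, 0.01])]
scene full_hinge [(0.96, [0.508, -0.226, 0.118])]
scene full_lid_edge [(0.84, [0.508, -0.223, 0.12])]
scene empty_lid_edge [(0.77, [0.492, 0.211, 0.124])]
scene full_lid [(0.64, [0.505, -0.221, 0.124])]
scene pen_red [(0.55, [0.442, 0.014, 0.009])]
scene loupe [(0.68, [0.37, -0.002, 0.012])]
scene brush [(0.48, [0.47, -0.481, 0.01]), (0.43, [0.509, -0.222, 0.122])]
top full_box [(0.91, [0.477, -0.22, 0.006])]
top empty_box [(0.89, [0.46, 0.223, 0.013]), (0.64, [0.487, 0.209, 0.164])]
top sherd_a [(0.68, [0.476, -0.483, 0.013]), (0.47, [0.443, -0.249, 0.015]), (0.45, [0.457, -0.183, 0.011])]
top full_knob [(0.55, [0.526, -0.244, 0.113])]
top empty_knob [(0.62, [0.509, 0.192, 0.109]), (0.57, [0.486, 0.201, 0.162]), (0.4, [0.498, -0.228, 0.174])]
top full_hinge [(0.72, [0.494, -0.227, 0.174]), (0.2, [0.487, 0.201, 0.162])]
top full_lid_edge [(0.88, [0.497, -0.224, 0.171])]
top empty_lid_edge [(0.81, [0.485, 0.204, 0.161]), (0.7, [0.497, -0.225, 0.173])]
top full_lid []
top pen_red []
top loupe [(0.55, [0.369, -0.002, 0.013]), (0.49, [0.442, -0.246, 0.017])]
top brush [(0.54, [0.478, -0.481, 0.014])]
```

View pics/a.png

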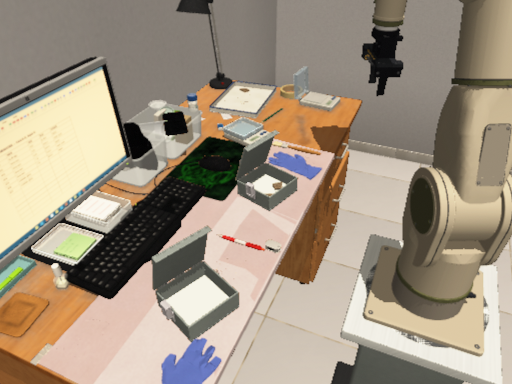

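View pics/b.png

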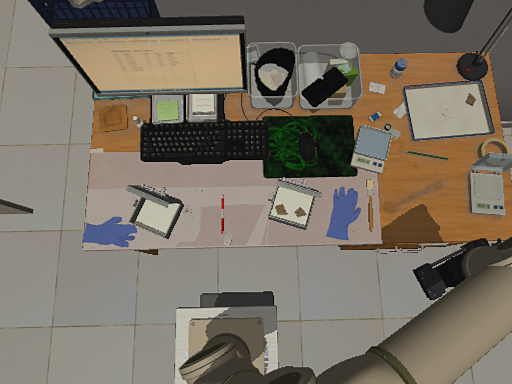

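The full box is the right one: sherds show at about (277,210) and (300,212) in the top picture, and its lid is roughly upright. I'll fit the box pose and lid angle to the masks.

```bash
cat > fit.py <<'E'
from h import *
from scipy.optimize import minimize
def parts(p):
    x,y,yaw,th=p;c,s=np.cos(yaw),np.sin(yaw)
    w=lambda P:np.array([[x+c*a-s*b,y+s*a+c*b,z] for a,b,z in P])
    box=w([(i*.0625,j*.065,k*.05) for i in(-1,1) for j in(-1,1) for k in(0,1)])
    keep=None
    def L(u,v,h): # u from hinge toward the front, h above underside
        return (.0625-u*np.cos(th)+h*np.sin(th)*1., v, .05+u*np.sin(th)+h*np.cos(th))
    lid=w([L(u,v,h) for u in(0,.129) for v in(-.067,.067) for h in(0,.005)])
    knob=w([L(.06,-.016,.031)])[0]; edge=w([L(.129,0,.005)])[0]; hinge=w([L(0,0,0)])[0]
    return box,lid,knob,edge,hinge
def hull(cam,P,S=4):
    im=np.zeros((384*S,512*S),np.uint8);q=proj(cam,P)*S+S/2
    cv2.fillConvexPoly(im,cv2.convexHull(q.astype(np.float32)).astype(np.int32),1);return im
def fit(masks,p0):
    S=4;M={k:cv2.resize(m.astype(np.float32),None,fx=S,fy=S,interpolation=cv2.INTER_LINEAR)>.5 for k,m in masks.items()}
    def cost(p):
        t=0
        for (cam,n),m in M.items():
            b,l=parts(p)[:2]
            a=hull(cam,l)>0 if n=='lid' else (hull(cam,b)|hull(cam,l))>0
            t+=1-(a&m).sum()/(a|m).sum()
        return t
    best=None
    for th in (1.4,1.6,1.8):
      for yaw in (-.3,-.1):
        q=np.array([*p0,yaw,th]);sx=np.vstack([q]+[q+d for d in np.diag([.01,.01,.12,.2])])
        o=minimize(cost,q,method='Nelder-Mead',options=dict(initial_simplex=sx,xatol=1e-4,fatol=1e-5,maxiter=250))
        if best is None or o.fun<best.fun:best=o
    return best
E
python3 - <<'E'
from fit import *
ms={}
for cam in('scene','top'):
  im=vision.camera(cam)
  for n in('full_box','full_lid','full_lid_edge'):
    for d in spotter.regions_of(cam,n)[:3]:
      m=d['pixels'];ys,xs=np.where(m);print(cam,n,round(d['conf'],2),m.sum(),xs.min(),xs.max(),ys.min(),ys.max())
      np.save(f'{cam}_{n}.npy',m) if not (cam,n) in ms else 0; ms.setdefault((cam,n),m)
U={}
for cam in('scene','top'):
  u=np.zeros((384,512),bool)
  for (c,n),m in ms.items():
    if c==cam:u|=m
  U[(cam,'all')]=u
o=fit(U,(.475,-.22));print(o.fun,o.x);b,l,k,e,h=parts(o.x);print(k,e,h)
outs=[]
for cam in('scene','top'):
  im=vision.camera(cam)
  q=proj(cam,np.vstack([b,l]))
  x0,y0=q.min(0).astype(int)-12;S=7
  c=cv2.resize(im[y0:y0+70,x0:x0+80],None,fx=S,fy=S,interpolation=cv2.INTER_CUBIC)[:,:400*2]
  for P,col in((b,(0,255,0)),(l,(0,0,255))):
    hh=cv2.convexHull(((proj(cam,P)-[x0,y0]+.5)*S).astype(np.float32)).astype(np.int32);cv2.polylines(c,[hh],True,col,1)
  outs.append(cv2.resize(c,(400,350)))
cv2.imwrite('pics/c.png',np.hstack(outs))
E
```

```text
scene full_box 0.79 2648 235 296 131 209
scene full_lid 0.96 883 235 276 130 178
scene full_lid 0.16 1869 151 210 225 289
scene full_lid_edge 0.62 894 235 277 130 178
top full_box 0.73 1677 268 320 178 229
top full_box 0.46 260 366 373 179 230
top full_lid 0.88 420 277 321 177 197
top full_lid_edge 0.67 368 277 320 178 196Traceback (most recent call last):
  File "<stdin>", line 15, in <module>
  File "fit.py", line 29, in fit
    o=minimize(cost,q,method='Nelder-Mead',options=dict(initial_simplex=sx,xatol=1e-4,fatol=1e-5,maxiter=250))
    res = _minimize_neldermead(fun, x0, args, callback, bounds=bounds,
                               **options)
    fxr = func(xr)
    fx = function(np.copy(x), *(wrapper_args + args))
  File "fit.py", line 22, in cost
    a=hull(cam,l)>0 if n=='lid' else (hull(cam,b)|hull(cam,l))>0
                                                  ~~~~^^^^^^^
  File "fit.py", line 14, in hull
    im=np.zeros((384*S,512*S),np.uint8);q=proj(cam,P)*S+S/2
                                          ~~~~^^^^^^^
  File "h.py", line 5, in proj
    c=vision.calibration(cam);K=np.array([[c['fx'],0,c['cx']],[0,c['fy'],c['cy']],[0,0,1.]])
ValueError: time passes only in moves, steps and waits
```

```bash
python3 - <<'E'
s=open('h.py').read()
s=s.replace("def proj","from functools import lru_cache\n@lru_cache\ndef cal(c):return vision.calibration(c)\ndef proj").replace("c=vision.calibration(cam)","c=cal(cam)")
open('h.py','w').write(s)
E
cat > run.py <<'E'
from fit import *
U={}
for cam in('scene','top'):
  U[(cam,'all')]=np.load(f'{cam}_full_box.npy')|np.load(f'{cam}_full_lid.npy')
  U[(cam,'lid')]=np.load(f'{cam}_full_lid.npy')
o=fit(U,(.475,-.22));print(o.fun,o.x);b,l,k,e,h=parts(o.x);print(k,e,h)
outs=[]
for cam in('scene','top'):
  im=cv2.imread('pics/a.png' if cam=='scene' else 'pics/b.png')
  q=proj(cam,np.vstack([b,l]))
  x0,y0=q.min(0).astype(int)-8;S=5
  c=cv2.resize(im[y0:y0+100,x0:x0+75],None,fx=S,fy=S,interpolation=cv2.INTER_CUBIC)
  for P,col in((b,(0,255,0)),(l,(0,0,255)),):
    hh=cv2.convexHull(((proj(cam,P)-[x0,y0]+.5)*S).astype(np.float32)).astype(np.int32);cv2.polylines(c,[hh],True,col,1)
  outs.append(c)
cv2.imwrite('pics/c.png',np.hstack(outs))
print(status.read_state()['time'])
E
python3 run.py
```

```text
0.847896048944191 [ 0.47459491 -0.2212891  -0.33891927  1.19066375]
[ 0.53437339 -0.25932736  0.11721928] [ 0.4927767  -0.22769857  0.17164661] [ 0.53353956 -0.24206835  0.05      ]
1.7
```

View pics/c.png

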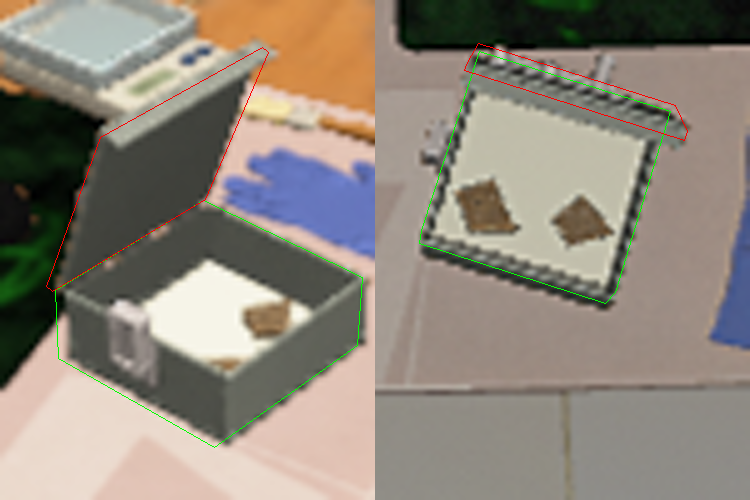

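Emit:
play_rows --pt "0.3 -0.2 -0.27 0 0 0.2" --pt "0.6 -0.4 -0.27 0 0 0.4" --pt "0.93 -0.58 -0.27 0 0 0.67" --pt "0.93 -0.58 -0.27 0 0 0.67" --pt "0.93 -0.58 -0.27 0 0 0.67" --fingers -1 --squeeze 10

```text
time: 2.2
ee_pos: [0.3447, -0.4349, 0.446]
eef_rot: [0.999, 0.032, 0.001, -0.0]
ft_force: [-0.4, -0.2, -0.1]
width: 0.055
grip_force: 0.0
```

Emit:
play_rows --pt "0.2 -0.3 0 0 0 0.23" --pt "0.43 -0.65 0 0 0 0.46" --pt "0.65 -1 0 0 0 0.7" --pt "0.65 -1 0 0 0 0.7" --pt "0.65 -1 0 0 0 0.7"

```text
time: 2.7
ee_pos: [0.4323, -0.2796, 0.4455]
eef_rot: [0.989, -0.151, 0.001, -0.0]
ft_force: [0.3, -0.0, -0.3]
width: 0.015
grip_force: 0.0
```

```bash
python3 - <<'E'
from h import *
s=status.read_state();print(s['time'],s['ee_pos'],s['eef_rot'],s['width'],s['joint_positions'])
im=vision.camera('wrist');cv2.imwrite('pics/d.png',im)
np.savez('w1.npz',p=s['ee_pos'],q=s['eef_rot'])
print(np.round(vision.calibration('wrist')['T_tool_cam'],3))
for n in('full_box','full_lid_edge','full_hinge','full_knob'):print(n,[(round(d['conf'],2),np.round(d['point'],3).tolist()) for d in spotter.boxes_of('wrist',n)][:3])
E
```

```text
2.7 [ 0.43229481 -0.27958127  0.44554555] [ 9.88564606e-01 -1.50796619e-01  5.04502535e-04 -3.81004598e-04] 0.014982973416720901 [ 0.72425063  0.08232274 -0.25241315  1.67493552  0.01983278  1.38625038
 -1.40451331]
[[ 0.    -0.97  -0.241  0.066]
 [ 1.     0.    -0.    -0.   ]
 [ 0.    -0.241  0.97   0.02 ]
 [ 0.     0.     0.     1.   ]]
full_box [(0.74, [0.491, -0.228, 0.117]), (0.54, [0.501, -0.481, 0.012])]
full_lid_edge [(0.67, [0.504, -0.234, 0.148])]
full_hinge [(0.83, [0.504, -0.232, 0.152])]
full_knob [(0.58, [0.524, -0.246, 0.112])]
```

View pics/d.png

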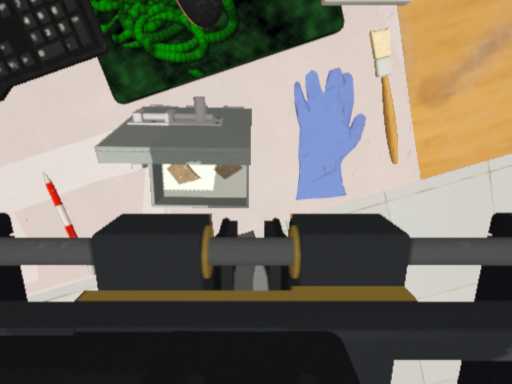

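The wrist view shows the box at about (200,155), nearly square to the tool, lid leaning forward with knob at (200,105). Zooming in to read corners.

```bash
python3 - <<'E'
import cv2
im=cv2.imread('pics/d.png')[90:215,90:260]
cv2.imwrite('pics/e.png',cv2.resize(im,(680,500),interpolation=cv2.INTER_CUBIC))
E
```

```text
(no output)
```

View pics/e.png

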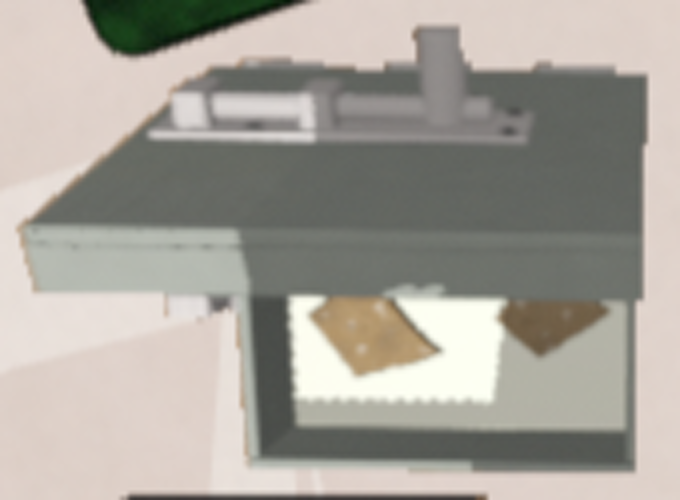

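```bash
cat > w.py <<'E'
from fit import *
from scipy.optimize import least_squares
z=np.load('w1.npz');c=cal('wrist');T=np.eye(4);T[:3,:3]=R.from_quat(z['q']).as_matrix();T[:3,3]=z['p'];Tw=np.linalg.inv(T@np.array(c['T_tool_cam']))
pr=lambda P:(lambda q:np.c_[q[:,0]/q[:,2]*c['fx']+c['cx'],q[:,1]/q[:,2]*c['fy']+c['cy']])(P@Tw[:3,:3].T+Tw[:3,3])
uv=np.array([(95.5,147),(250.2,149.2),(142.5,107),(251.5,108.7),(199.5,97.5),(152.5,206.3),(248.3,207)])
def mod(p):
    b,l,k,e,h=parts(p)
    # lid order u,v,h ; box order x,y,z
    return np.array([l[7],l[5],l[3],l[1],k,b[3],b[1]])
o=least_squares(lambda p:(pr(mod(p))-uv).ravel(),[.475,-.22,-.3,1.25],loss='soft_l1')
print(o.x);print(np.round(pr(mod(o.x))-uv,1).tolist());b,l,k,e,h=parts(o.x);print(k,e,h)
print(proj('top',[e,k,h]),proj('scene',[e,k,h]))
E
python3 w.py
```

```text
[ 0.46723198 -0.22007884 -0.31339353  1.26018018]
[[-2.0, 0.4], [1.0, -0.0], [-0.6, -0.8], [-0.0, -1.3], [1.3, -0.3], [-1.0, 1.3], [0.6, 1.7]]
[ 0.53238851 -0.25801355  0.11660373] [ 0.49370882 -0.22865928  0.17435499] [ 0.52668778 -0.23934688  0.05      ]
[[299.3167965  186.37603354]
 [306.03247396 178.61565076]
 [297.67596244 185.85869686]] [[260.15191127 138.60042381]
 [251.94036267 148.79123822]
 [251.49943253 171.26810929]]
```

Emit:
play_rows --pt "0.26 -0.22 0 0 0 0" --pt "0.52 -0.45 0.1 0 0 0" --pt "0.52 -0.45 0.4 0 0 0" --pt "0.52 -0.45 0.77 0 0 0" --pt "0.52 -0.45 0.77 0 0 0"

```text
time: 3.45
ee_pos: [0.523, -0.2433, 0.3236]
eef_rot: [0.988, -0.155, -0.005, -0.001]
ft_force: [-0.8, 0.1, -0.9]
width: 0.0003
grip_force: 0.0
```

```bash
cat > b.py <<'E'
from h import *
def box(o=(.470,-.2203),yaw=-.31):
    s=status.read_state();p=s['ee_pos'];d=np.array(p[:2])-o;c,n=np.cos(yaw),np.sin(yaw);rv=R.from_quat(s['eef_rot']).as_matrix()
    tip=np.array(p)+rv[:,2]*.182;d=tip[:2]-o
    print('t',s['time'],'box tip x,y,z mm',np.round(1000*np.array([c*d[0]+n*d[1],-n*d[0]+c*d[1],tip[2]]),1),'toolx yaw',round(np.arctan2(rv[1,0],rv[0,0]),3),'F',np.round(s['ft_force'],2),'w',round(s['width'],4))
if __name__=='__main__':
    box()
E
python3 b.py; python3 - <<'E'
import sys;sys.path.insert(0,'.')
from h import *
cv2.imwrite('pics/f.png',cv2.resize(vision.camera('scene')[90:230,190:340],(600,560),interpolation=cv2.INTER_CUBIC))
E
```

```text
t 3.45 box tip x,y,z mm [ 55.6  -5.6 141.6] toolx yaw -0.311 F [-0.77  0.11 -0.94] w 0.0003
```

View pics/f.png

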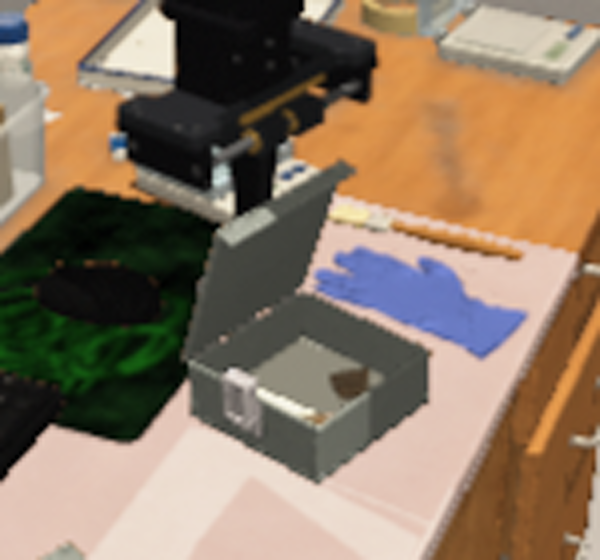

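Emit:
play_rows --pt "-0.067 0 -0.02 0 0 0" --pt "-0.133 0 -0.02 0 0 0" --pt "-0.2 0 -0.02 0 0 0" --pt "-0.26 0 -0.02 0 0 0" --pt "-0.32 0 0.02 0 0 0"

```text
time: 4.0
ee_pos: [0.4788, -0.228, 0.3282]
eef_rot: [0.988, -0.154, 0.001, 0.001]
ft_force: [0.8, -1.0, 1.4]
width: 0.0006
grip_force: 0.4
```

```bash
python3 b.py
```

```text
t 4.0 box tip x,y,z mm [ 11.3  -4.8 146.2] toolx yaw -0.31 F [ 0.83 -0.96  1.36] w 0.0006
```

Emit:
play_rows --pt "-0.08 0 0.06 0 0 0" --pt "-0.13 0 0.12 0 0 0" --pt "-0.18 0 0.18 0 0 0" --pt "-0.22 0 0.24 0 0 0" --pt "-0.255 0 0.3 0 0 0"

```text
time: 4.5
ee_pos: [0.4425, -0.2163, 0.2809]
eef_rot: [0.988, -0.154, -0.0, -0.0]
ft_force: [0.6, -0.3, 1.1]
width: 0.0003
grip_force: 0.2
```

```bash
python3 b.py
```

```text
t 4.5 box tip x,y,z mm [-27.5  -4.6  98.9] toolx yaw -0.309 F [ 0.63 -0.28  1.09] w 0.0003
```

Emit:
play_rows --pt "-0.027 0 0.073 0 0 0" --pt "-0.047 0 0.14 0 0 0" --pt "-0.06 0 0.21 0 0 0" --pt "-0.07 0 0.26 0 0 0" --pt "-0.07 0 0.28 0 0 0"

```text
time: 5.0
ee_pos: [0.4327, -0.2131, 0.2387]
eef_rot: [0.988, -0.154, -0.001, -0.0]
ft_force: [-0.5, 0.5, 0.9]
width: 0.0004
grip_force: 0.2
```

```bash
python3 b.py
```

```text
t 5.0 box tip x,y,z mm [-37.9  -4.5  56.7] toolx yaw -0.309 F [-0.48  0.46  0.92] w 0.0004
```

Press down gently until contact force rises.

Emit:
play_rows --pt "0 0 0.01 0 0 0" --pt "0 0 0.02 0 0 0" --pt "0 0 0.02 0 0 0"

```text
time: 5.3
ee_pos: [0.4331, -0.2133, 0.2375]
eef_rot: [0.988, -0.154, 0.0, 0.0]
ft_force: [-3.8, 2.5, 7.7]
width: 0.0005
grip_force: 3.6
```

```bash
python3 b.py
```

```text
t 5.3 box tip x,y,z mm [-37.3  -4.6  55.5] toolx yaw -0.31 F [-3.84  2.54  7.7 ] w 0.0005
```

Emit:
play_rows --pt "0 0 -0.1 0 0 0" --pt "-0.1 0.15 -0.4 0 0 0" --pt "-0.2 0.3 -0.7 0 0 0" --pt "-0.3 0.4 -1 0 0 0" --pt "-0.3 0.4 -1 0 0 0"

```text
time: 5.8
ee_pos: [0.371, -0.2587, 0.3926]
eef_rot: [0.988, -0.156, 0.004, 0.002]
ft_force: [0.7, -0.3, 0.2]
width: 0.0006
grip_force: 0.0
```

```bash
python3 - <<'E'
from h import *
import b;b.box()
s=status.read_state();im=vision.camera('wrist');np.savez('w1.npz',p=s['ee_pos'],q=s['eef_rot'])
cv2.imwrite('pics/g.png',cv2.resize(im[0:200,80:350],(800,593),interpolation=cv2.INTER_CUBIC))
for n in('full_knob','full_box'):print(n,[(round(d['conf'],2),np.round(d['point'],3).tolist()) for d in spotter.boxes_of('wrist',n)][:3])
E
```

```text
t 5.8 box tip x,y,z mm [-81.  -67.5 210.7] toolx yaw -0.313 F [ 0.7  -0.32  0.16] w 0.0006
full_knob [(0.93, [0.468, -0.223, 0.061])]
full_box [(0.62, [0.472, -0.224, 0.056])]
```

View pics/g.png

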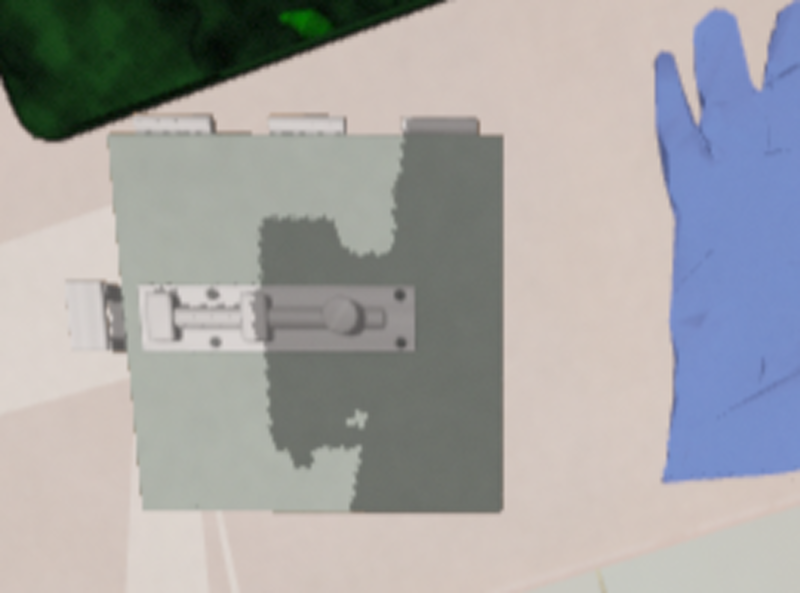

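The lid is shut; its knob shows at crop (345,313), keeper at the left. Refit the box pose from the lid corners.

```bash
python3 - <<'E'
s=open('w.py').read()
a=s.index('uv=');e=s.index('def mod')
s=s[:a]+"uv=np.array([(110,135),(503,135),(503,512),(143,511),(343,312)])/2.963+[80,0]-.33\n"+s[e:]
s=s.replace("return np.array([l[7],l[5],l[3],l[1],k,b[3],b[1]])","return np.array([l[3],l[1],l[5],l[7],k])").replace("lambda p:(pr(mod(p))","lambda p:(pr(mod([*p,0]))").replace(",1.25]","]")
s=s[:s.index('print(o.x)')]+"print(o.x);print(np.round(pr(mod([*o.x,0]))-uv,1).tolist());print(parts([*o.x,0])[2]);import b;b.box(o.x[:2],o.x[2])\n"
open('w2.py','w').write(s)
E
python3 w2.py
```

```text
[ 0.46771722 -0.21973773 -0.3142691 ]
[[-2.0, -1.0], [0.4, -0.7], [0.3, 0.4], [-0.6, 0.7], [1.0, 0.8]]
[ 0.46514883 -0.2357269   0.081     ]
t 5.95 box tip x,y,z mm [-79.5 -64.6 204.7] toolx yaw -0.31 F [-0.78  0.06 -0.37] w 0.0004
```

Emit:
play_rows --pt "0.27 -0.02 0.1 0 0 0" --pt "0.547 -0.044 0.3 0 0 0" --pt "0.547 -0.044 0.6 0 0 0" --pt "0.547 -0.044 0.88 0 0 0" --pt "0.547 -0.044 0.88 0 0 0"

```text
time: 6.45
ee_pos: [0.4501, -0.2733, 0.2477]
eef_rot: [0.988, -0.153, -0.006, -0.003]
ft_force: [-0.7, -0.2, -0.2]
width: 0.0002
grip_force: 0.0
```

Emit:
play_rows --pt "0 0 0 0 0 0" --pt "0 0 0 0 0 0"

```text
time: 6.65
ee_pos: [0.4528, -0.2755, 0.2567]
eef_rot: [0.988, -0.154, 0.001, 0.0]
ft_force: [-0.8, 0.2, 0.4]
width: 0.0007
grip_force: 0.0
```

```bash
sed -i 's/(.470,-.2203),yaw=-.31)/(.4677,-.2197),yaw=-.314)/' b.py; python3 b.py
```

```text
t 6.65 box tip x,y,z mm [  3.5 -57.7  74.7] toolx yaw -0.309 F [-0.81  0.18  0.38] w 0.0007
```

Emit:
play_rows --pt "0 0 0.04 0 0 0" --pt "0 0 0.06 0 0 0" --pt "0 -0.05 0.06 0 0 0" --pt "0 -0.1 0.06 0 0 0" --pt "0 -0.13 0.06 0 0 0"

```text
time: 7.15
ee_pos: [0.4584, -0.2556, 0.246]
eef_rot: [0.988, -0.154, 0.0, -0.0]
ft_force: [-0.1, 0.4, 0.1]
width: 0.0005
grip_force: 0.0
```

Emit:
play_rows --pt "0 -0.04 0 0 0 0" --pt "0 -0.07 0 0 0 0" --pt "0 -0.1 0 0 0 0" --pt "0 -0.12 0 0 0 0" --pt "0 -0.12 0 0 0 0"

```text
time: 7.65
ee_pos: [0.4636, -0.2393, 0.2458]
eef_rot: [0.988, -0.154, 0.0, -0.0]
ft_force: [0.2, 0.4, 0.4]
width: 0.0007
grip_force: 0.0
```

```bash
python3 b.py
```

```text
t 7.65 box tip x,y,z mm [  2.2 -19.9  63.8] toolx yaw -0.309 F [0.16 0.35 0.43] w 0.0007
```

Emit:
play_rows --pt "0 -0.013 0 0 0 0" --pt "0 -0.027 0 0 0 0" --pt "0 -0.033 0 0 0 0" --pt "0 -0.033 0 0 0 0"

```text
time: 8.05
ee_pos: [0.465, -0.2348, 0.2458]
eef_rot: [0.988, -0.154, 0.0, -0.0]
ft_force: [1.2, -1.1, 0.3]
width: 0.0006
grip_force: 0.1
```

```bash
python3 - <<'E'
from h import *
import b;b.box()
im=vision.camera('wrist');cv2.imwrite('pics/i.png',im)
t=vision.camera('top')[165:240,250:340]
s=vision.camera('scene')[120:220,225:305]
cv2.imwrite('pics/h.png',np.hstack([cv2.resize(t,(432,360),interpolation=cv2.INTER_CUBIC),cv2.resize(s,(288,360),interpolation=cv2.INTER_CUBIC)]))
for c in('top','scene','wrist'):print(c,[(round(d['conf'],2),np.round(d['point'],3).tolist()) for d in spotter.boxes_of(c,'full_knob')][:2])
E
```

```text
t 8.05 box tip x,y,z mm [  2.1 -15.3  63.8] toolx yaw -0.309 F [ 1.22 -1.1   0.34] w 0.0006
top []
scene [(0.74, [0.433, -0.477, 0.012]), (0.59, [0.468, -0.214, 0.066])]
wrist []
```

View pics/i.png

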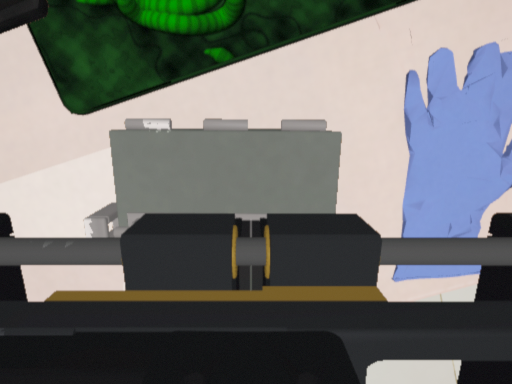

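Emit:
play_rows --pt "0 -0.005 0 0 0 0" --pt "0 -0.01 0 0 0 0" --pt "0 -0.01 0 0 0 0" --pt "0 -0.01 0 0 0 0"

```text
time: 8.75
ee_pos: [0.4653, -0.2335, 0.2457]
eef_rot: [0.988, -0.154, -0.0, 0.0]
ft_force: [-0.1, -1.0, -0.2]
width: 0.0001
grip_force: 0.5
```

```bash
python3 b.py
```

```text
t 8.75 box tip x,y,z mm [  2.  -13.9  63.7] toolx yaw -0.31 F [-0.11 -1.03 -0.16] w 0.0001
```

Emit:
play_rows --pt "0 -0.005 0 0 0 0" --pt "0 -0.01 0 0 0 0" --pt "0 -0.01 0 0 0 0"

```text
time: 9.05
ee_pos: [0.4658, -0.232, 0.2457]
eef_rot: [0.988, -0.154, -0.0, -0.0]
ft_force: [0.1, -0.6, -0.7]
width: 0.0006
grip_force: 0.4
```

Emit:
play_rows --pt "0 -0.005 0 0 0 0" --pt "0 -0.01 0 0 0 0" --pt "0 -0.01 0 0 0 0"

```text
time: 9.35
ee_pos: [0.4663, -0.2305, 0.2457]
eef_rot: [0.988, -0.154, 0.0, -0.0]
ft_force: [0.0, 0.2, -1.1]
width: 0.0008
grip_force: 0.3
```

Emit:
play_rows --pt "0 0.1 0 0 0 0" --pt "0 0.2 0 0 0 0" --pt "-0.2 0.3 -0.3 0 0 0" --pt "-0.4 0.4 -0.6 0 0 0" --pt "-0.6 0.45 -0.93 0 0 0"

```text
time: 9.85
ee_pos: [0.3694, -0.2687, 0.369]
eef_rot: [0.988, -0.155, -0.0, -0.0]
ft_force: [1.1, -1.3, 1.2]
width: 0.0004
grip_force: 0.0
```

Emit:
play_rows --pt "0 0 0 0 0 0" --pt "0 0 0 0 0 0" --pt "0 0 0 0 0 0"

```text
time: 10.15
ee_pos: [0.3711, -0.2677, 0.3671]
eef_rot: [0.988, -0.154, -0.0, -0.0]
ft_force: [-0.8, -0.4, -0.2]
width: 0.0004
grip_force: 0.0
```

```bash
python3 - <<'E'
from h import *
import b;b.box()
s=status.read_state();im=vision.camera('wrist');np.savez('w1.npz',p=s['ee_pos'],q=s['eef_rot'])
cv2.imwrite('pics/j.png',cv2.resize(im[0:200,80:350],(800,593),interpolation=cv2.INTER_CUBIC))
for n in('full_knob','full_box'):print(n,[(round(d['conf'],2),np.round(d['point'],3).tolist()) for d in spotter.boxes_of('wrist',n)][:3])
E
```

```text
t 10.15 box tip x,y,z mm [-77.2 -75.4 185.1] toolx yaw -0.309 F [-0.79 -0.41 -0.15] w 0.0004
full_knob [(0.95, [0.476, -0.198, 0.06])]
full_box [(0.57, [0.471, -0.223, 0.054])]
```

View pics/j.png

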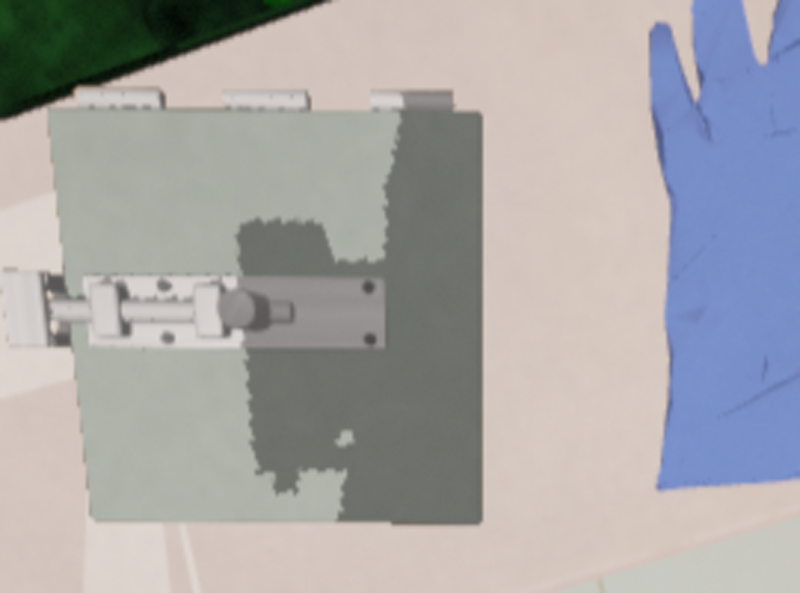

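The bolt now reaches into the keeper at crop (55,310); knob top at about (238,308). Measure its travel.

```bash
sed -e 's/^uv=.*/uv=np.array([(49,110),(482,112),(482,523),(91,520),(238,308)])\/2.963+[80,0]-.33/' w2.py | sed '/^o=/,$d' > w3.py; cat >> w3.py <<'E'
def m3(p):
    q=mod([*p[:3],0]);q[4]+=p[3]*np.array([-np.sin(p[2]),np.cos(p[2]),0]);return pr(q)
o=least_squares(lambda p:(m3(p)-uv).ravel(),[.4677,-.2197,-.314,.02]);print(o.x,np.round(m3(o.x)-uv,1).tolist())
for cam in('top','scene'): print(cam,np.round(proj(cam,parts([*o.x[:3],0])[2]),1))
E
python3 w3.py
```

```text
[ 0.46746616 -0.22015927 -0.31737631  0.0204142 ] [[-1.2, -1.2], [0.8, -0.6], [0.5, 1.0], [-0.1, 0.9], [-0.0, 0.3]]
top [[298.7 202.5]]
scene [[270.4 167.5]]
```

Emit:
play_rows --pt "0.27 -0.14 0 0 0 0" --pt "0.527 -0.27 0.1 0 0 0" --pt "0.527 -0.27 0.4 0 0 0" --pt "0.527 -0.27 0.7 0 0 0" --pt "0.527 -0.27 0.74 0 0 0"

```text
time: 10.8
ee_pos: [0.457, -0.2521, 0.2512]
eef_rot: [0.988, -0.154, -0.005, -0.002]
ft_force: [-0.9, 0.7, 0.8]
width: 0.0007
grip_force: 0.0
```

Emit:
play_rows --pt "0 0 0.03 0 0 0" --pt "0 0 0.07 0 0 0" --pt "0 -0.05 0.07 0 0 0" --pt "0 -0.1 0.07 0 0 0" --pt "0 -0.13 0.07 0 0 0"

```text
time: 11.3
ee_pos: [0.4654, -0.2337, 0.2476]
eef_rot: [0.988, -0.154, 0.001, 0.0]
ft_force: [0.8, -0.1, -0.7]
width: 0.0007
grip_force: 0.0
```

```bash
python3 b.py
```

```text
t 11.3 box tip x,y,z mm [  2.4 -14.   65.6] toolx yaw -0.309 F [ 0.84 -0.14 -0.7 ] w 0.0007
```

Emit:
play_rows --pt "0 -0.01 0 0 0 0" --pt "0 -0.02 0 0 0 0" --pt "0 -0.027 0 0 0 0" --pt "0 -0.027 0 0 0 0"

```text
time: 11.7
ee_pos: [0.4659, -0.2309, 0.2466]
eef_rot: [0.988, -0.154, 0.0, 0.0]
ft_force: [0.7, 0.3, 0.1]
width: 0.0006
grip_force: 0.0
```

Emit:
play_rows --pt "0 -0.004 0 0 0 0" --pt "0 -0.007 0 0 0 0" --pt "0 -0.007 0 0 0 0"

```text
time: 12.0
ee_pos: [0.4661, -0.2301, 0.2465]
eef_rot: [0.988, -0.154, -0.0, 0.0]
ft_force: [-0.5, -0.8, 0.1]
width: 0.0009
grip_force: 0.5
```

```bash
python3 b.py
```

```text
t 12.0 box tip x,y,z mm [  1.7 -10.5  64.5] toolx yaw -0.31 F [-0.51 -0.78  0.11] w 0.0009
```

Contact regained; step 0.7 mm at a time, watching force.

Emit:
play_rows --pt "0 -0.005 0 0 0 0" --pt "0 -0.005 0 0 0 0" --pt "0 -0.005 0 0 0 0"

```text
time: 12.3
ee_pos: [0.4664, -0.2292, 0.2465]
eef_rot: [0.988, -0.154, 0.0, 0.0]
ft_force: [-0.2, -1.0, 0.5]
width: 0.0005
grip_force: 0.6
```

Emit:
play_rows --pt "0 -0.005 0 0 0 0" --pt "0 -0.005 0 0 0 0" --pt "0 -0.005 0 0 0 0"

```text
time: 12.6
ee_pos: [0.4665, -0.2289, 0.2465]
eef_rot: [0.988, -0.154, -0.0, 0.0]
ft_force: [-1.8, -4.4, -0.8]
width: 0.0005
grip_force: 2.1
```

```bash
python3 b.py
```

```text
t 12.6 box tip x,y,z mm [ 1.7 -9.2 64.5] toolx yaw -0.31 F [-1.76 -4.37 -0.75] w 0.0005
```

Force jumped to 4.4 N with no advance, so the bolt is at its stop. Retract and check.

Emit:
play_rows --pt "0 0.05 0 0 0 0" --pt "0 0.2 0 0 0 0" --pt "-0.2 0.3 -0.3 0 0 0" --pt "-0.4 0.4 -0.6 0 0 0" --pt "-0.6 0.45 -0.93 0 0 0"

```text
time: 13.1
ee_pos: [0.37, -0.266, 0.3696]
eef_rot: [0.988, -0.154, -0.0, -0.001]
ft_force: [0.1, 0.1, 0.5]
width: 0.0005
grip_force: 0.0
```

Emit:
play_rows --pt "0 0 0 0 0 0" --pt "0 0 0 0 0 0" --pt "0 0 0 0 0 0"

```text
time: 13.4
ee_pos: [0.3717, -0.2652, 0.3678]
eef_rot: [0.988, -0.154, -0.0, -0.0]
ft_force: [0.9, 0.6, -0.5]
width: 0.0005
grip_force: 0.0
```

```bash
python3 - <<'E'
from h import *
import b;b.box()
s=status.read_state();im=vision.camera('wrist');np.savez('w1.npz',p=s['ee_pos'],q=s['eef_rot'])
cv2.imwrite('pics/k.png',cv2.resize(im[0:200,80:350],(800,593),interpolation=cv2.INTER_CUBIC))
E
```

```text
t 13.4 box tip x,y,z mm [-77.5 -72.8 185.8] toolx yaw -0.309 F [ 0.87  0.6  -0.51] w 0.0005
```

View pics/k.png

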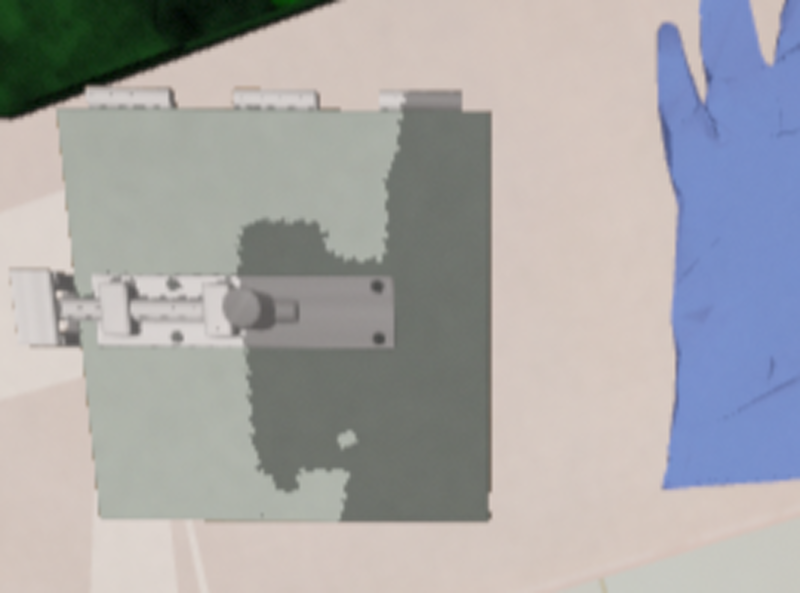

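The lid is shut, and the bolt sits deep in the keeper (crop 65,310). The knob is about 1 mm further left than before, which fits the full 22 mm of travel, and the box hasn't moved.

```bash
python3 -c "
from bench import job;print(job.close_job())"
```

```text
the job is handed in; nothing more can be done
None
```

The box with the sherds is shut and its bolt was pushed left until it hit its stop in the keeper. The empty box and everything else were left alone, and the job is handed in after about 13.5 s of robot time; the hand-in gave no verdict.

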